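# Fold up the job-card board and hold a spring clip open over its top edge

### The arm

A 6-joint arm with a two-finger parallel gripper is mounted at the origin on a cart in front of the work surface, level with it; the furniture and walls round the work are solid. World frame = base frame: x ahead of the robot, y to its left, z up, the work surface at z = 0. Lengths are in m, angles in degrees, forces in N, time in s.
With the tool pointing down it reaches from about 0.25 to 0.725 m from the base axis. Payload 9.7 kg.
Tool frame: the origin (TCP) lies between the finger pads; the fingertips stand 19 mm ahead of it and the grasp point (between the pads) is the TCP; z points along the fingers, y is the line along which they close (so a half turn about z gives the same grasp; the last joint's range is limited). The gripper opens to 85 mm and grips with 20 to 120 N. Pads are 22 mm wide; open, the fingers measure 114 mm over their backs; the gripper's body (76 mm by 85 mm) begins 54 mm behind the grasp point. The pads swing forward as they close: fully open they stand 13 mm farther back than shut.
Start: joints at [67.838, 4.979, 10.078, 95.1, 0, 90], TCP at [0.207, 0.509, 0.25] pointing down, gripper open.
Joint ranges: [-179.16, 179.16], [-48.56, 103.87], [-65.8, 70.77], [-126.05, 130.52], [-82.76, 87.17], [-180, 180]. Speed limits (degrees/s): [127.2, 127.2, 147.25, 180, 180, 180].

### API

Orientations are given as [roll, pitch, yaw] about the fixed x, y, z axes, in that order (R = Rz(yaw) Ry(pitch) Rx(roll)).
In Python, from workcell import telemetry, camera, calibration, workorder gives the robot as it stands.
- The arm moves only by the tool play_rows, never from a script. Its argument "increments" is a list of rows, each a list of 3 entries, a list of its own where there are three numbers: the shift along the tool's x, y, z in mm, then the turn, a rotation vector about the tool's x, y, z in degrees, then the closure, from 0 (fully open) to 1 (shut). In form: [[[x, y, z], [ax, ay, az], jaw], ...]. A call has 1 to 20 rows; each row is the pose to reach, as a shift and turn from the pose commanded when the call began, along the tool's axes at that moment; what a row does not reach only later rows make up. A row lasts 1/10 s, in which the tool goes at most 50 mm and 8.59 degrees, less where a joint would pass 70% of its speed; a pose out of reach is approached as far as the arm can. A call with a gripper value outside its range is refused whole. The fingers move at their own pace and stop on an object; "grip_force" is the grip in N (left out, the last holds). Time passes only in rows, so rows that repeat a pose let the fingers close. It gives the time, the measured TCP pose, the force, the opening and the grip force at its end, in the units of the state.
- telemetry.get_obs(): the state, without advancing time (a new reading comes with each control period).
- camera(name): name is "side" or "top"; returns (picture, depth): 480x640x3 uint8, red, green, blue; 480x640 float32, m along the optical axis (not along the pixel's ray), 0 where there is no reading.
- calibration(name): a dict with "vertical_fov" (degrees; the focal length in pixels is half the picture's height over the tangent of half this angle, whatever the lens; pixels are square), "cx", "cy" (the principal point, pixels), "k1" (the pictures are not rectified: a ray, as slopes to the right and down, at radius r is drawn at 1 + k1 r^2 times it, then the intrinsics apply), "rvec" (rotation vector, rad) and "tvec" (3), from world to camera coordinates, as OpenCV has them. Camera axes: x right, y down, z forward; pixel columns grow to the right and rows downward; lengths in m; the calibration is good to about 2 mm. A picture is of the moment at which its call begins. calibration takes no time and is no camera call.
- workorder.job_done(): hands the job in; it is judged then, once.
The state is a dict: "time": time; "q": joint angles; "qd": joint speeds; "joint_efforts": joint torques, N m; "ee_pos": TCP position; "tcp_rot": TCP orientation; "wrist_force": force on the tool from outside, world axes, zero at the start; "torque": the same for the moment, N m; "opening": finger opening in m; "grasp_force": force on a finger pad.
Only numpy, scipy, OpenCV 4.12 (cv2) and the standard library are available. Lean on these libraries where they do the work, as an engineer would, in place of code of your own. Each camera call takes 0.05 s, during which the arm holds its last target. There are 200 camera calls.

### The job

Fold the hinged job-card board up until it stands upright. Then squeeze the handles of the big steel spring clip so that its jaws gape, and bring it down over the middle of the board's top edge, square to it, with one lip well below the edge (about 25 mm) on each side and nothing of the clip touching the board. Finish like that: keep the clip squeezed wide open around the edge, held in the gripper, with the board upright, and leave the tape measure, the nut and the pliers where they lie.

Things in the scene. Friction and masses are not known exactly. Their poses are not given: they have to be found in the camera images.
- stand: grey base plate of the job-card stand, 120 mm (x) by 170 mm (y) by 10 mm high, fixed to the bench. The origin is on the bench surface straight below the board's hinge line (its y axis runs along that line, at 20 mm height); the plate reaches 50 mm to -x and 70 mm to +x from it. The board leans to the stand's +x side (away from the robot)
- board (a joint): angle of the job-card board above level, in rad: 0 = lying back flat to the stand's +x, 1.571 = upright, more than that = leaning over to -x (its range ends at 2.6). It starts leaning back at about 0.65 to 1.0. The hinge is stiff with friction (about 0.25 N m, so about 2 N at the top edge moves it) and the board stays where it is left
- board_top (a point): middle of the board's free (top) edge, at half thickness, 130 mm from the hinge line. The board is plywood faced with white card, 6 mm thick in all and 160 mm wide. Axes of this point: x runs in the board's plane away from the hinge (up when upright), y along the edge, z square out of the card face (towards the robot's side when upright)
- clip: steel spring clip standing on its closed lips, handles up; 46 mm wide, 99 mm high, about 0.15 kg. Origin: centre of the underside of the closed lips. z points up to the handles; x runs along the pivot pin (radius 4 mm), 55 mm above the origin; jaws open and handles are squeezed along y, evenly on both sides (it is the same turned by half a turn)
- clip_grip (a point): middle between the clip's two handles, 87 mm above its origin. They are plates 36 mm wide along x, from 56 to 102 mm above the origin; released they splay to about 50 mm over the tips (25 mm near the pin), squeezed to the stop they are parallel, flat and 23 mm over the outer faces. Spring force here: about 8 N to begin opening, 16 N fully open
- clip_a (a joint): how far each jaw of the clip is turned open, in rad: 0 = closed by its spring, 0.3 = fully gaping at the stop, where the lips are 33 mm apart. Both jaws turn equally. While the splayed handles are squeezed upright the clip slips down between the fingers, by about 5 to 10 mm if nothing is under it
- lip_a (a point): inner lower edge, at mid width, of the lip on the clip's +y side; the lip is 44 mm wide, 12 mm thick outwards and 8 mm high. 55 mm below the pin when closed, 52.5 mm when fully gaping
- lip_b (a point): the same point of the other lip, on the clip's -y side
- tape_measure: tape measure lying on the bench, 69 by 99 by 36 mm; to be left alone
- nut: steel hexagon nut lying on the bench, 24 by 27 by 12 mm; to be left alone
- pliers: red-handled pliers lying on the bench, 169 by 54 by 12 mm; to be left alone

How it is judged:
By the outcome, as a careful person would: the job done as asked, in the order asked, and still so for the second after the job is handed in, while the arm keeps its last pose, push and grip.
It also fails if it takes over 54 s, if anything falls off the work surface, if the arm or the gripper's body presses on something with over 40 N, if the wrist force passes 120 N, or if a joint passes its speed limit or range.

## Working session

There is one attempt and no reset: what is moved stays moved. The work goes in short steps, Python scripts to look and compute and a tool call to move; the robot and the scene stay as the last step left them, time stands still between calls to the robot, and variables do not carry over. Pictures are saved under pics/ and viewed, at most 12 in all, crops included, and the job is handed in when it is done.

Besides the shell and the picture viewer there is one more tool, called after ">>>" in YAML: its name, and indented under it one key for each argument. play_rows: Moves the arm, as the interface text tells. Its arguments: {"type":"object","properties":{"increments":{"type":"array"},"grip_force":{"type":"number"}},"required":["increments"]}

```bash
mkdir -p pics; ls; cat > h.py <<'E'
import numpy as np, cv2
from workcell import telemetry, camera, calibration, workorder
def cal(n):
    c=calibration(n); f=240/np.tan(np.radians(c["vertical_fov"])/2)
    R=cv2.Rodrigues(np.array(c["rvec"],float))[0]; t=np.array(c["tvec"],float).ravel()
    return c,f,R,t
def slopes(n,uv):
    c,f,R,t=cal(n); uv=np.atleast_2d(np.array(uv,float))
    d=(uv-[c["cx"],c["cy"]])/f; s=d.copy()
    for _ in range(20): s=d/(1+c["k1"]*(s**2).sum(1,keepdims=True))
    return s
def ray(n,uv):
    c,f,R,t=cal(n); s=slopes(n,uv)
    return -R.T@t, np.c_[s,np.ones(len(s))]@R
def on_plane(n,uv,z):
    o,d=ray(n,uv); return o+d*((z-o[2])/d[:,2])[:,None]
def cloud(n,dep):
    v,u=np.mgrid[0:480,0:640]; o,d=ray(n,np.c_[u.ravel(),v.ravel()])
    return (o+d*dep.ravel()[:,None]).reshape(480,640,3)
def proj(n,P):
    c,f,R,t=cal(n); p=np.atleast_2d(P)@R.T+t; s=p[:,:2]/p[:,2:]
    return s*(1+c["k1"]*(s**2).sum(1,keepdims=True))*f+[c["cx"],c["cy"]]
def snap(n,tag):
    im,d=camera(n); im=np.array(im); d=np.array(d); cv2.imwrite(f"pics/{tag}.png",im[:,:,::-1]); np.save(f"pics/{tag}.npy",d); return im,d
E
python3 - <<'E'
from h import *
for n in("top","side"):
    snap(n,n+"0"); print(n,calibration(n), ray(n,[320,240]))
E
```

```text
pics
top {'vertical_fov': 46.83183417663831, 'cx': 321.6381962157974, 'cy': 240.3355183472395, 'k1': -0.08007165169879327, 'rvec': array([ 2.11663859, -2.09553871,  0.18185062]), 'tvec': array([-0.05604415,  0.5543286 ,  1.20554214])} (array([ 0.30781154, -0.08353303,  1.28919637]), array([[ 0.1966568 ,  0.02918944, -0.98004244]]))
side {'vertical_fov': 53.1637735893401, 'cx': 318.30173302755753, 'cy': 234.74801889159676, 'k1': -0.12492478649583183, 'rvec': array([ 1.96809632, -0.59740536,  0.36088203]), 'tvec': array([-0.50139186,  0.20893251,  0.69450714])} (array([ 0.128735  , -0.71715679,  0.49648786]), array([[ 0.49226915,  0.7391972 , -0.45977279]]))
```

View pics/top0.png

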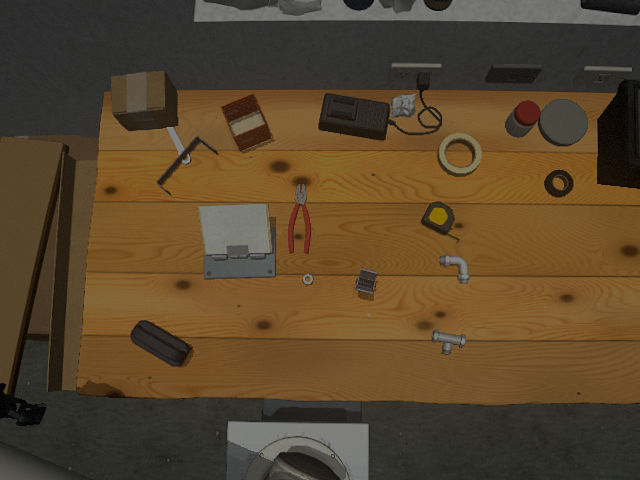

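View pics/side0.png

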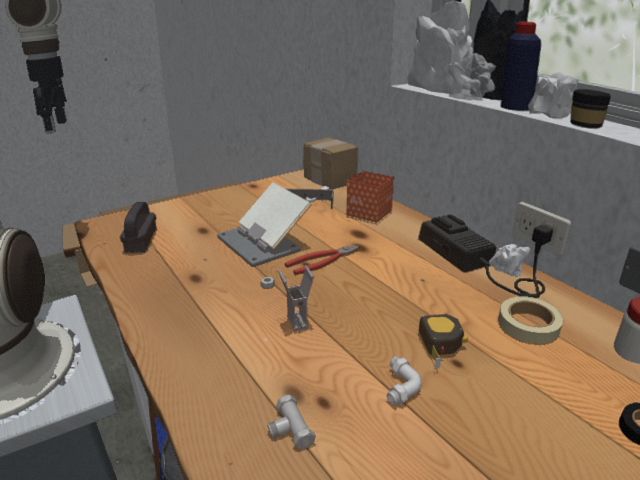

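Top view: stand at about (238,242) with the board leaning up and away, clip at (367,285), nut (308,280), pliers (300,220), tape (438,217). Side view: clip at (298,300), board (275,215).

```bash
python3 - <<'E'
from h import *
np.set_printoptions(precision=4,suppress=True)
T=cv2.imread("pics/top0.png"); S=cv2.imread("pics/side0.png")
Pt=cloud("top",np.load("pics/top0.npy")); Ps=cloud("side",np.load("pics/side0.npy"))
print("bench z", np.median(Pt[300:330,260:330,2]),np.median(Ps[380:400,230:260,2]))
# stand/board in both clouds
c=on_plane("top",[[204,278],[275,277]],.01); print("plate front corners",c)
for nm,P,r in(("top",Pt,(195,285,190,285)),("side",Ps,(175,270,210,315))):
    Q=P[r[0]:r[1],r[2]:r[3]].reshape(-1,3); 
    im=(T if nm=="top" else S)[r[0]:r[1],r[2]:r[3]].reshape(-1,3).astype(int)
    grey=(im.max(1)-im.min(1)<45)
    pl=Q[grey&(abs(Q[:,2]-.01)<.006)]; bd=Q[grey&(Q[:,2]>.04)&(Q[:,2]<.2)]
    print(nm,"plate rect",cv2.minAreaRect((pl[:,:2]*1000).astype(np.float32)),len(pl))
    m=bd.mean(0); u,s,v=np.linalg.svd(bd-m); n=v[2]*np.sign(v[2][2]); print("board mean",m,"normal",n,"rms",s[2]/len(bd)**.5,"tilt deg",np.degrees(np.arccos(n[2])),"zmax",np.percentile(bd[:,2],[2,98,99.8]),len(bd))
    print(" hinge dir deg",np.degrees(np.arctan2(-n[0],n[1])))
for nm,P,r in(("top",Pt,(262,305,350,385)),("side",Ps,(258,335,275,325))):
    Q=P[r[0]:r[1],r[2]:r[3]].reshape(-1,3)
    im=(T if nm=="top" else S)[r[0]:r[1],r[2]:r[3]].reshape(-1,3).astype(int)
    grey=(im.max(1)-im.min(1)<45)
    for a,b in((.015,.05),(.05,.08),(.085,.115),(.095,.115)):
        q=Q[grey&(Q[:,2]>a)&(Q[:,2]<b)]
        if len(q)>5: print(nm,a,b,len(q),q.mean(0),cv2.minAreaRect((q[:,:2]*1000).astype(np.float32)))
for i,(im,r) in enumerate(((T,(255,310,335,400)),(S,(255,340,255,340)))):
    cv2.imwrite(f"pics/c{i}.png",cv2.resize(im[r[0]:r[1],r[2]:r[3]],None,fx=6,fy=6,interpolation=cv2.INTER_CUBIC))
a=cv2.resize(T[255:310,335:400],(455,385));b=cv2.resize(T[190:290,190:290],(340,340))
o=np.zeros((400,800,3),np.uint8);o[:385,:455]=a;o[:340,458:798]=b;cv2.imwrite("pics/cc.png",o)
E
```

```text
bench z 0.000638423688518408 0.0001580444478136156
plate front corners [[0.4716 0.2255 0.01  ]
 [0.4757 0.0584 0.01  ]]
top plate rect ((534.3260498046875, 144.55038452148438), (122.00987243652344, 169.60914611816406), 2.3501875400543213) 1561
board mean [0.5846 0.1466 0.073 ] normal [-0.62   -0.024   0.7842] rms 0.002302503161854866 tilt deg 38.350661197675464 zmax [0.0413 0.1044 0.1074] 2797
 hinge dir deg 92.22121911668656
side plate rect ((674.8587646484375, 225.6399688720703), (509.4649658203125, 201.86630249023438), 30.346134185791016) 1460
board mean [0.5837 0.1385 0.0719] normal [-0.5884  0.0521  0.8069] rms 0.007096205600770255 tilt deg 36.20592563791271 zmax [0.0412 0.1028 0.1046] 1984
 hinge dir deg 84.93918769372111
top 0.015 0.05 25 [ 0.4654 -0.1509  0.0372] ((464.9923400878906, -146.53402709960938), (17.69639015197754, 41.26064682006836), 16.915639877319336)
top 0.05 0.08 230 [ 0.4605 -0.1502  0.0638] ((459.112060546875, -149.6308135986328), (44.440635681152344, 36.26897048950195), 78.89594268798828)
top 0.085 0.115 96 [ 0.462  -0.1515  0.0966] ((458.1895446777344, -149.92630004882812), (35.6384162902832, 49.812740325927734), 76.12295532226562)
top 0.095 0.115 67 [ 0.458  -0.15    0.0992] ((458.0478210449219, -149.74081420898438), (35.6363410949707, 49.3864860534668), 75.73875427246094)
side 0.015 0.05 218 [ 0.4547 -0.1554  0.0316] ((458.11456298828125, -152.0686798095703), (41.60554122924805, 24.298263549804688), 77.97779083251953)
side 0.05 0.08 424 [ 0.4612 -0.1547  0.0623] ((457.80194091796875, -152.1892547607422), (43.29658508300781, 37.32963562011719), 77.32488250732422)
side 0.085 0.115 150 [ 0.4637 -0.1543  0.0942] ((458.6954345703125, -150.31275939941406), (38.55915451049805, 49.00851821899414), 76.12630462646484)
side 0.095 0.115 82 [ 0.4583 -0.1528  0.0982] ((458.6954345703125, -150.31275939941406), (38.55915451049805, 49.00851821899414), 76.12630462646484)
```

View pics/cc.png

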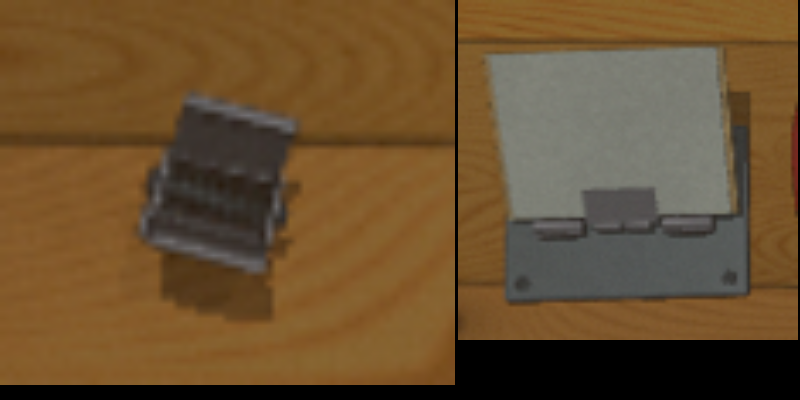

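Handles splay along about -14° in the xy plane, clip at (0.4585, -0.150). Stand yaw is about 2.2°, hinge at (0.524, 0.144), board at about 38°. I'll start the fold.

```bash
cat >> h.py <<'E'
from scipy.spatial.transform import Rotation as Ro
def goal(pos,ydir,base=None):
    """shift (mm) and rotvec (deg) in tool frame to reach pos with tool down, tool y along heading ydir deg (or half turn)"""
    o=telemetry.get_obs(); p=np.array(o["ee_pos"]); R=Ro.from_euler("xyz",o["tcp_rot"],degrees=True)
    best=None
    for s in(0,180):
        a=np.radians(ydir+s); y=np.array([np.cos(a),np.sin(a),0]); z=np.array([0,0,-1.]); x=np.cross(y,z)
        r=(R.inv()*Ro.from_matrix(np.c_[x,y,z])).as_rotvec(degrees=True)
        print("shift",np.round(R.inv().apply(np.array(pos)-p)*1000,1),"rot",np.round(r,2))
    print(o["time"],p,o["tcp_rot"],"q",np.round(o["q"],1),"F",np.round(o["wrist_force"],2),o["opening"],o["grasp_force"])
E
python3 -c "
from h import *
goal([.665,.149,.25],2.2)"
```

```text
shift [-5.597e+02 -1.610e+02 -1.000e-01] rot [-6.000e-02  4.000e-02  6.564e+01]
shift [-5.597e+02 -1.610e+02 -1.000e-01] rot [-4.0000e-02 -7.0000e-02 -1.1436e+02]
0.1 [0.20741136 0.50920085 0.24966848] [-1.79933189e+02 -4.09130207e-04  1.57838053e+02] q [67.8  5.  10.  95.1  0.  90. ] F [-0.36 -0.   -0.21] 0.08542761178585527 0.0
```

>>> play_rows:
  increments:
    - [[-40,-11.5,0],[0,0,4.7],1]
    - [[-80,-23,0],[0,0,9.4],1]
    - [[-120,-34.5,0],[0,0,14.1],1]
    - [[-160,-46,0],[0,0,18.8],1]
    - [[-200,-57.5,0],[0,0,23.5],1]
    - [[-240,-69,0],[0,0,28.2],1]
    - [[-280,-80.5,0],[0,0,32.8],1]
    - [[-320,-92,0],[0,0,37.5],1]
    - [[-360,-103.5,0],[0,0,42.2],1]
    - [[-400,-115,0],[0,0,46.9],1]
    - [[-440,-126.5,0],[0,0,51.6],1]
    - [[-480,-138,0],[0,0,56.3],1]
    - [[-520,-149.5,0],[0,0,61],1]
    - [[-560,-161,0],[0,0,65.6],1]
    - [[-560,-161,0],[0,0,65.6],1]
    - [[-560,-161,0],[0,0,65.6],1]
  grip_force: 60

```text
time: 1.7
ee_pos: [0.6657, 0.1483, 0.2488]
tcp_rot: [-179.9, 0.0, 92.2]
wrist_force: [-0.9, 0.6, 0.2]
opening: 0.0003
grasp_force: 0.0
```

```bash
python3 -c "
from h import *
goal([.665,.149,.097],2.2)"
```

```text
shift [  0.8  -0.3 151.8] rot [-0.13  0.01 -0.02]
shift [  0.8  -0.3 151.8] rot [2.0000e-02 2.0000e-01 1.7998e+02]
1.7 [0.66570871 0.14829101 0.24884351] [-1.79874971e+02  1.18613555e-02  9.21800878e+01] q [ 12.6  24.8  33.9  99.2   0.  100.4] F [-0.89  0.62  0.24] 0.00029374046072648747 0.0
```

>>> play_rows:
  increments:
    - [[0,0,40],[0,0,0],1]
    - [[0,0,80],[0,0,0],1]
    - [[0,0,115],[0,0,0],1]
    - [[0,0,140],[0,0,0],1]
    - [[0,0,151],[0,0,0],1]
    - [[0,0,151],[0,0,0],1]

```text
time: 2.3
ee_pos: [0.6641, 0.1497, 0.0984]
tcp_rot: [-179.9, 0.0, 92.3]
wrist_force: [-0.7, -0.5, -0.3]
opening: 0.0001
grasp_force: 0.0
```

```bash
python3 -c "
from h import *
snap('side','side1')
goal([.5415,.145,.14],2.2)"
```

```text
shift [   0.3 -123.5  -39.9] rot [ 0.01 -0.01  0.1 ]
shift [   0.3 -123.5  -39.9] rot [ 1.000e-02  2.000e-02 -1.799e+02]
2.35 [0.66496303 0.1496483  0.1000806 ] [ 1.79987331e+02 -5.50876904e-03  9.23018473e+01] q [ 12.7  22.8  14.7  81.9   0.  100.4] F [0.2  1.13 1.14] 0.00019003247515581552 0.0
```

View pics/side1.png

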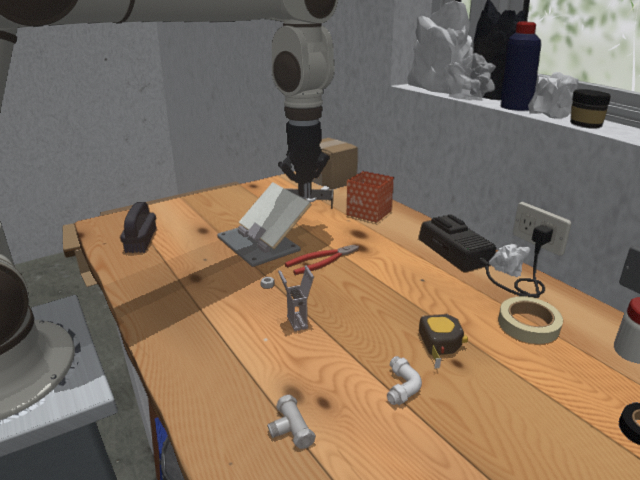

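The closed fingertips stand just behind the board's upper edge at (305,190), not touching. Now I pull towards the robot while rising.

>>> play_rows:
  increments:
    - [[0,-10,0],[0,0,0],1]
    - [[0,-20,0],[0,0,0],1]
    - [[0,-28,-2],[0,0,0],1]
    - [[0,-36,-8],[0,0,0],1]
    - [[0,-44,-15],[0,0,0],1]
    - [[0,-52,-21],[0,0,0],1]
    - [[0,-60,-26],[0,0,0],1]
    - [[0,-68,-31],[0,0,0],1]
    - [[0,-76,-35],[0,0,0],1]
    - [[0,-84,-38],[0,0,0],1]
    - [[0,-92,-40],[0,0,0],1]
    - [[0,-100,-41],[0,0,0],1]
    - [[0,-105,-42],[0,0,0],1]
    - [[0,-105,-42],[0,0,0],1]
    - [[0,-105,-42],[0,0,0],1]

```text
time: 3.85
ee_pos: [0.5598, 0.1448, 0.1406]
tcp_rot: [-179.9, 0.0, 92.2]
wrist_force: [0.5, -0.1, 0.5]
opening: -0.0001
grasp_force: 0.0
```

```bash
cat >> h.py <<'E'
def board(tag):
    im,d=snap("side",tag); P=cloud("side",d); im=im.astype(int)
    out=[]
    m=(im.max(2)-im.min(2)<40)&(im.mean(2)>110)&(P[...,0]>.50)&(P[...,0]<.66)&(P[...,1]>.06)&(P[...,1]<.225)&(P[...,2]>.06)&(P[...,2]<.17)
    m=cv2.erode(m.astype(np.uint8),np.ones((5,5)))>0
    q=P[m]; mm=np.median(q,0)
    for _ in range(4):
        c=q.mean(0); v=np.linalg.svd(q-c,full_matrices=False)[2][2]; e=abs((q-c)@v); q=q[e<max(2.5*np.median(e),.001)]
    v=v*np.sign(-v[0]); print("board pts",len(q),c,"normal",v,"angle",90-np.degrees(np.arcsin(-v[2])) if 0 else 90-np.degrees(np.arcsin(v[2])),"z",q[:,2].min(),q[:,2].max(),"x",q[:,0].min(),q[:,0].max())
E
python3 -c "
from h import *
board('side2')
goal([.5415,.145,.142],2.2)"
```

```text
board pts 164 [0.53112536 0.18559109 0.10140265] normal [-0.99090015 -0.03962605  0.12863387] angle 82.6093441239734 z 0.0660306927401958 0.1371442147945106 x 0.5257318774949242 0.5356981156209705
shift [  0.9 -18.5  -1.4] rot [-0.09  0.02  0.04]
shift [  0.9 -18.5  -1.4] rot [-3.0000e-02 -1.5000e-01 -1.7996e+02]
3.9 [0.56000414 0.14482055 0.1405821 ] [-1.79905757e+02  1.70331292e-02  9.22394231e+01] q [ 14.5   8.2   1.4  83.4   0.  102.3] F [-0.09  0.14 -0.16] -3.149113261723107e-05 0.0
```

View pics/side2.png

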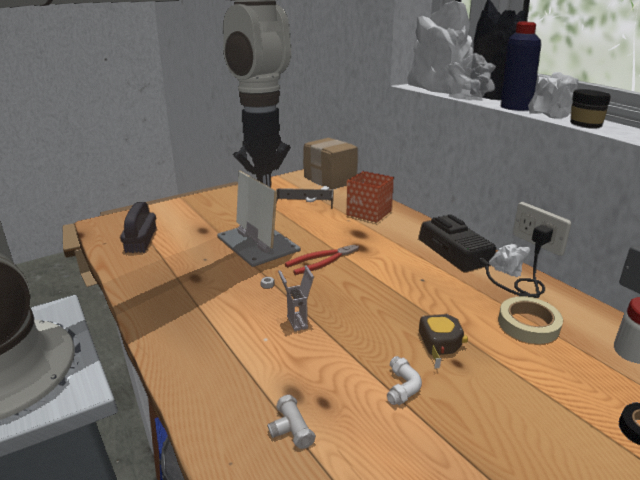

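The board now stands nearly upright at (256,210), the depth fit giving 82.6°. About 16 mm more of pull remains.

>>> play_rows:
  increments:
    - [[0,-5,0],[0,0,0],1]
    - [[0,-10,0],[0,0,0],1]
    - [[0,-14,0],[0,0,0],1]
    - [[0,-14,0],[0,0,0],1]
    - [[0,-14,0],[0,0,0],1]

```text
time: 4.4
ee_pos: [0.546, 0.1443, 0.1411]
tcp_rot: [-180.0, 0.0, 92.2]
wrist_force: [-0.2, 1.1, 0.2]
opening: -0.0002
grasp_force: 0.0
```

```bash
python3 -c "
from h import *
board('side3')
im,d=snap('top','top3');P=cloud('top',d)
goal([.5415,.145,.142],2.2)"
```

```text
return _methods._mean(a, axis=axis, dtype=dtype,
  ret = um.true_divide(
h.py:42: RuntimeWarning: Mean of empty slice.
  c=q.mean(0); v=np.linalg.svd(q-c,full_matrices=False)[2][2]; e=abs((q-c)@v); q=q[e<max(2.5*np.median(e),.001)]
Traceback (most recent call last):
  File "h.py", line 42, in board
    c=q.mean(0); v=np.linalg.svd(q-c,full_matrices=False)[2][2]; e=abs((q-c)@v); q=q[e<max(2.5*np.median(e),.001)]
                   ~~~~~~~~~~~~~~~~~~~~~~~~~~~~~~~~~~~~~~~~~^^^
IndexError: index 2 is out of bounds for axis 0 with size 0
```

```bash
sed -i 's/im.mean(2)>110/im.mean(2)>60/' h.py; python3 -c "
from h import *
board('side3')
im,d=snap('top','top3');P=cloud('top',d)
a=cv2.resize(cv2.imread('pics/side3.png')[150:280,200:320],(480,520))
cv2.imwrite('pics/s3c.png',a)"
```

```text
board pts 910 [0.52508426 0.13321092 0.10833351] normal [-0.99877491 -0.04197213  0.02621098] angle 88.49804930529217 z 0.06717412436054043 0.15102349779133678 x 0.5202506249500551 0.5294207958108863
```

View pics/s3c.png

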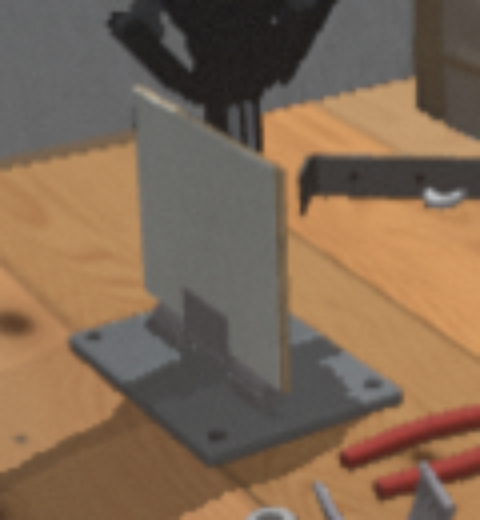

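The board looks almost upright and the fit gives 88.5°. I'll nudge it 3 mm more, then back off and rise.

>>> play_rows:
  increments:
    - [[0,-1.5,0],[0,0,0],1]
    - [[0,-3.3,0],[0,0,0],1]
    - [[0,-3.3,0],[0,0,0],1]
    - [[0,-3.3,0],[0,0,0],1]
    - [[0,5,0],[0,0,0],1]
    - [[0,20,0],[0,0,0],1]
    - [[0,40,0],[0,0,0],1]
    - [[0,40,-30],[0,0,0],1]
    - [[0,40,-75],[0,0,0],0.5]
    - [[0,40,-120],[0,0,0],0]
    - [[0,40,-120],[0,0,0],0]

```text
time: 5.65
ee_pos: [0.5882, 0.1463, 0.2681]
tcp_rot: [179.5, -0.1, 92.2]
wrist_force: [0.3, -0.1, 0.3]
opening: 0.0426
grasp_force: 0.0
```

```bash
python3 -c "
from h import *
np.set_printoptions(precision=4,suppress=True)
board('side4')
im,d=snap('top','top4');P=cloud('top',d)
q=P[(P[...,0]>.49)&(P[...,0]<.57)&(P[...,1]>.05)&(P[...,1]<.24)&(P[...,2]>.14)&(P[...,2]<.165)]
print(len(q),q.mean(0) if len(q) else 0,cv2.minAreaRect((q[:,:2]*1000).astype(np.float32)) if len(q) else 0)
goal([.4585,-.150,.25],-14)"
```

```text
board pts 797 [0.5231 0.1359 0.1084] normal [-0.9992 -0.0408  0.0052] angle 89.7043388399055 z 0.06787289069613706 0.14738992204981416 x 0.5191316068799166 0.5267865416026551
141 [0.5256 0.1071 0.1494] ((526.253173828125, 106.81315612792969), (7.199671268463135, 82.51945495605469), 2.6248679161071777)
shift [-290.8 -140.3   11.9] rot [ 0.12 -0.04 16.23]
shift [-290.8 -140.3   11.9] rot [   0.06    0.17 -163.77]
5.75 [0.5873 0.146  0.2623] [179.8772  -0.0277  92.2335] q [ 14.   13.   20.5  97.4   0.  101.7] F [ 0.34 -0.36 -0.17] 0.05811773288495064 0.0
```

>>> play_rows:
  increments:
    - [[-35,-17,0],[0,0,2],0]
    - [[-70,-34,0],[0,0,4],0]
    - [[-105,-51,0],[0,0,6],0]
    - [[-140,-68,3],[0,0,8],0]
    - [[-175,-85,6],[0,0,10],0]
    - [[-210,-102,9],[0,0,12],0]
    - [[-245,-119,12],[0,0,14],0]
    - [[-291,-140,12],[0,0,16.2],0]
    - [[-291,-140,12],[0,0,16.2],0]
    - [[-291,-140,12],[0,0,16.2],0]

```text
time: 6.75
ee_pos: [0.4572, -0.1513, 0.248]
tcp_rot: [-179.9, -0.0, 75.9]
wrist_force: [0.5, 0.4, 0.3]
opening: 0.085
grasp_force: 0.0
```

```bash
python3 -c "
from h import *
np.set_printoptions(precision=4,suppress=True)
board('side5')
im,d=snap('top','top5');P=cloud('top',d)
q=P[(P[...,0]>.49)&(P[...,0]<.57)&(P[...,1]>.05)&(P[...,1]<.24)&(P[...,2]>.14)&(P[...,2]<.165)]
print(len(q),q.mean(0) if len(q) else 0,cv2.minAreaRect((q[:,:2]*1000).astype(np.float32)) if len(q) else 0)
im=cv2.imread('pics/side5.png')
S=cloud('side',np.load('pics/side5.npy'))[258:335,275:325].reshape(-1,3); c=im[258:335,275:325].reshape(-1,3).astype(int)
g=c.max(1)-c.min(1)<45
for a,b in((.05,.08),(.085,.115)):
  q=S[g&(S[:,2]>a)&(S[:,2]<b)&(abs(S[:,0]-.458)<.05)];print(cv2.minAreaRect((q[:,:2]*1000).astype(np.float32)),q[:,2].max())
cv2.imwrite('pics/s5c.png',cv2.resize(im[150:360,180:400],None,fx=2.5,fy=2.5))
goal([.4585,-.150,.090],-14)"
```

```text
board pts 760 [0.5229 0.1397 0.1053] normal [-0.9991 -0.042   0.0035] angle 89.79965019452803 z 0.06748882165660108 0.14640229662915544 x 0.5190102337018052 0.5267457896765202
266 [0.5243 0.1435 0.1492] ((524.5202026367188, 145.17236328125), (7.229164123535156, 158.47450256347656), 1.9623621702194214)
((458.1613464355469, -153.10316467285156), (44.96112823486328, 37.45656204223633), 77.96842956542969) 0.07986436073958969
((458.7655029296875, -151.18357849121094), (38.68376541137695, 49.32805252075195), 76.3863525390625) 0.10037731349624418
shift [ -0.1   0.8 158.4] rot [-0.08 -0.02  0.07]
shift [ -0.1   0.8 158.4] rot [   0.03   -0.13 -179.93]
6.85 [ 0.458  -0.1498  0.2484] [-179.9201   -0.0214   76.0655] q [-18.1  -4.3   0.5  94.9   0.   85.8] F [ 0.36 -0.17 -0.44] 0.08535957032253859 0.0
```

View pics/s5c.png

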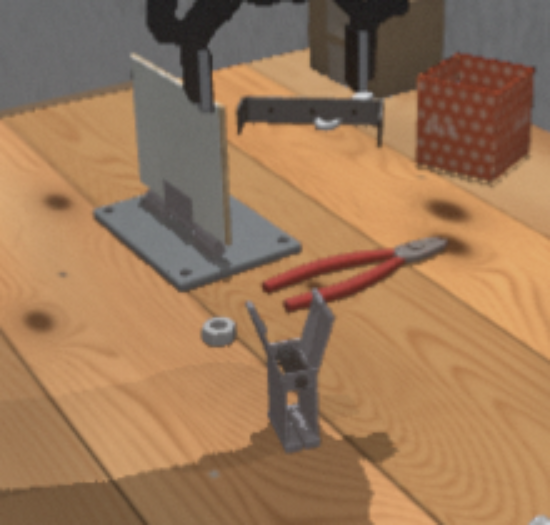

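Board upright at (180,150) in the crop; clip standing clear at (293,390) with the open fingers above it. I descend and squeeze.

>>> play_rows:
  increments:
    - [[0,0,40],[0,0,0],0]
    - [[0,0,80],[0,0,0],0]
    - [[0,0,115],[0,0,0],0]
    - [[0,0,140],[0,0,0],0]
    - [[0,0,155],[0,0,0],0]
    - [[0,0,160],[0,0,0],0]
    - [[0,0,160],[0,0,0],0]
    - [[0,0,160],[0,0,0],0.3]
  grip_force: 60

```text
time: 7.65
ee_pos: [0.4587, -0.1503, 0.0906]
tcp_rot: [179.9, 0.0, 76.1]
wrist_force: [0.7, 0.5, 0.1]
opening: 0.0732
grasp_force: 0.0
```

>>> play_rows:
  increments:
    - [[0,0,0],[0,0,0],0.4]
    - [[0,0,0],[0,0,0],0.45]
    - [[0,0,0],[0,0,0],0.5]
    - [[0,0,0],[0,0,0],0.55]
    - [[0,0,0],[0,0,0],0.6]
    - [[0,0,0],[0,0,0],0.65]
    - [[0,0,0],[0,0,0],0.7]
    - [[0,0,0],[0,0,0],0.75]
    - [[0,0,0],[0,0,0],0.8]
    - [[0,0,0],[0,0,0],0.9]
    - [[0,0,0],[0,0,0],1]
    - [[0,0,0],[0,0,0],1]
    - [[0,0,0],[0,0,0],1]
    - [[0,0,0],[0,0,0],1]

```text
time: 9.05
ee_pos: [0.4612, -0.1514, 0.0931]
tcp_rot: [179.5, 0.0, 76.0]
wrist_force: [6.8, -1.0, 15.2]
opening: 0.0209
grasp_force: 59.3
```

```bash
python3 -c "
from h import *
im,d=snap('side','side6')
cv2.imwrite('pics/s6c.png',cv2.resize(im[200:350,220:380,::-1],None,fx=3.5,fy=3.5))
goal([.4585,-.150,.25],2.2)"
```

```text
shift [   0.7   -1.5 -156.9] rot [  0.54   0.11 -16.17]
shift [   0.7   -1.5 -156.9] rot [ 1.5000e-01 -7.8000e-01  1.6383e+02]
9.1 [ 0.46120035 -0.15144803  0.09313977] [1.79451991e+02 2.96810084e-02 7.60272715e+01] q [-18.2  -4.5 -16.8  77.1   0.   85.8] F [ 5.86 -1.95 14.89] 0.020891391336172543 59.303226470947266
```

View pics/s6c.png

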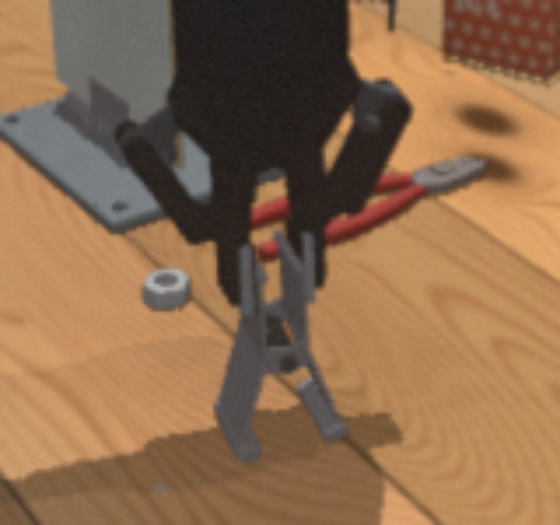

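The jaws gape over the bench, handles squeezed between the fingers at (275,260). I lift and turn square to the board.

>>> play_rows:
  increments:
    - [[0,0,-5],[0,0,0],1]
    - [[0,0,-15],[0,0,0],1]
    - [[0,0,-30],[0,0,0],1]
    - [[0,0,-50],[0,0,0],1]
    - [[0,0,-75],[0,0,-3],1]
    - [[0,0,-100],[0,0,-6],1]
    - [[0,0,-125],[0,0,-9],1]
    - [[0,0,-145],[0,0,-12],1]
    - [[0,0,-165],[0,0,-15],1]
    - [[0,0,-180],[0,0,-16.2],1]
    - [[0,0,-180],[0,0,-16.2],1]
    - [[0,0,-180],[0,0,-16.2],1]

```text
time: 10.3
ee_pos: [0.4579, -0.1503, 0.2693]
tcp_rot: [180.0, 0.0, 92.2]
wrist_force: [-0.4, -1.2, -2.4]
opening: 0.0208
grasp_force: 59.3
```

```bash
python3 -c "
from h import *
np.set_printoptions(precision=4,suppress=True)
im,d=snap('side','side7');P=cloud('side',d)
o=telemetry.get_obs();p=np.array(o['ee_pos'])
uv=proj('side',[p])[0];print('tcp px',uv)
u,v=uv.astype(int); 
cv2.imwrite('pics/s7c.png',cv2.resize(im[v-40:v+100,u-70:u+70,::-1],None,fx=4,fy=4))
Q=P[v-40:v+110,u-60:u+60].reshape(-1,3)-p; c=im[v-40:v+110,u-60:u+60].reshape(-1,3).astype(int)
k=(abs(Q[:,0])<.06)&(abs(Q[:,1])<.06)&(Q[:,2]<-.025)&(Q[:,2]>-.15);Q=Q[k]
R=Ro.from_euler('z',2.2,degrees=True); Q=R.inv().apply(Q)
print(len(Q),Q.min(0),Q.max(0))
for a in range(-100,-25,8):
  q=Q[(Q[:,2]*1000>=a)&(Q[:,2]*1000<a+8)]
  if len(q)>3: print(a,len(q),'x',np.percentile(q[:,0],[2,98]),'y',np.percentile(q[:,1],[2,98]))
goal([.525,.145,.27],2.2)"
```

```text
tcp px [291.5647 171.4874]
1299 [-0.0285 -0.0237 -0.0901] [ 0.0279  0.023  -0.0252]
-92 141 x [-0.0275  0.0256] y [-0.0221  0.0207]
-84 227 x [-0.0266  0.0245] y [-0.0213  0.02  ]
-76 147 x [-0.0234  0.0226] y [-0.0197  0.019 ]
-68 147 x [-0.0208  0.02  ] y [-0.0197  0.0183]
-60 125 x [-0.0187  0.0175] y [-0.0198  0.0193]
-52 123 x [-0.0159  0.0146] y [-0.0195  0.0195]
-44 165 x [-0.0132  0.011 ] y [-0.0235  0.0186]
-36 175 x [-0.0116  0.0108] y [-0.0205  0.016 ]
-28 49 x [-0.0115  0.0112] y [-0.0175  0.0161]
shift [292.5  78.6  -1.2] rot [-0.05 -0.02 -0.  ]
shift [292.5  78.6  -1.2] rot [ -0.03   0.07 180.  ]
10.35 [ 0.4577 -0.1503  0.2687] [-179.9544   -0.0183   92.1968] q [-18.2  -3.9   3.2  97.1   0.   69.6] F [-0.45 -0.25 -1.97] 0.02089755580248526 59.342851638793945
```

View pics/s7c.png

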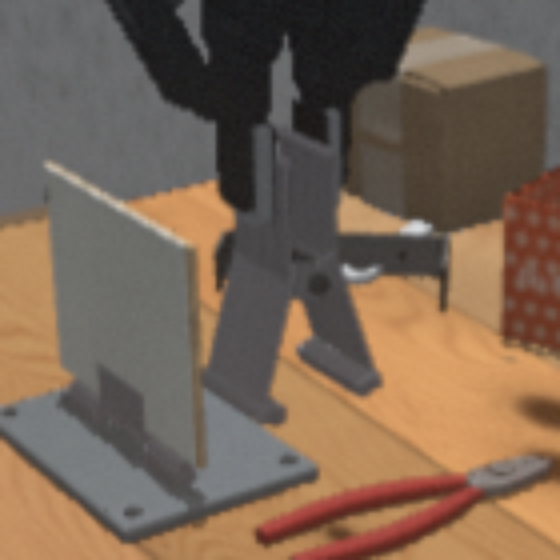

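The clip is held level and symmetric: lips ±28 mm, lowest at 90 mm below the TCP, i.e. 28 mm above the board's top. I carry it over at a bit more height.

>>> play_rows:
  increments:
    - [[0,0,-10],[0,0,0],1]
    - [[20,5,-12],[0,0,0],1]
    - [[45,12,-12],[0,0,0],1]
    - [[75,20,-12],[0,0,0],1]
    - [[105,28,-12],[0,0,0],1]
    - [[135,36,-12],[0,0,0],1]
    - [[165,44,-12],[0,0,0],1]
    - [[195,52,-12],[0,0,0],1]
    - [[225,60,-12],[0,0,0],1]
    - [[250,67,-12],[0,0,0],1]
    - [[270,72.5,-12],[0,0,0],1]
    - [[285,76.5,-12],[0,0,0],1]
    - [[292.5,78.5,-12],[0,0,0],1]
    - [[292.5,78.5,-12],[0,0,0],1]
    - [[292.5,78.5,-12],[0,0,0],1]

```text
time: 11.85
ee_pos: [0.5248, 0.1445, 0.2813]
tcp_rot: [-180.0, 0.0, 92.2]
wrist_force: [-0.5, -0.2, -1.3]
opening: 0.0207
grasp_force: 59.3
```

```bash
cat >> h.py <<'E'
def clipview(tag):
    np.set_printoptions(precision=4,suppress=True)
    im,d=snap('side',tag);P=cloud('side',d); p=np.array(telemetry.get_obs()['ee_pos'])
    uv=proj('side',[p])[0]; u,v=uv.astype(int)
    cv2.imwrite(f'pics/{tag}c.png',cv2.resize(im[v-40:v+110,u-75:u+75,::-1],None,fx=4,fy=4,interpolation=cv2.INTER_CUBIC))
    k=(abs(P[...,0]-p[0])<.06)&(abs(P[...,1]-p[1])<.035)&(P[...,2]<p[2]-.03)&(P[...,2]>p[2]-.12)
    c=im.astype(int); Q=Ro.from_euler('z',2.2,degrees=True).inv().apply(P[k]-p); b=c[k].mean(1)
    for a in range(-108,-25,8):
        s=(Q[:,2]*1000>=a)&(Q[:,2]*1000<a+8)
        if s.sum()>3: print(a,s.sum(),'x',np.percentile(Q[s,0],[1,99]),'y',np.percentile(Q[s,1],[1,99]))
    print("tcp px",uv)
E
python3 -c "
from h import *
clipview('side8')
board('side8b')
im,d=snap('top','top8');P=cloud('top',d)
q=P[(P[...,0]>.49)&(P[...,0]<.56)&(P[...,1]>.05)&(P[...,1]<.24)&(P[...,2]>.142)&(P[...,2]<.16)]
print(len(q),q.mean(0))
goal([.525,.145,.215],2.2)"
```

```text
-92 110 x [-0.0296  0.0253] y [-0.023   0.0223]
-84 89 x [-0.0274  0.0246] y [-0.022  0.02 ]
-76 77 x [-0.0242  0.0216] y [-0.0202  0.0208]
-68 75 x [-0.0217  0.0182] y [-0.0207  0.0228]
-60 61 x [-0.0195  0.0165] y [-0.0208  0.0191]
-52 60 x [-0.0169  0.0136] y [-0.0208  0.0187]
-44 86 x [-0.0141  0.0101] y [-0.0226  0.0193]
-36 75 x [-0.0132  0.0102] y [-0.0214  0.0184]
tcp px [244.3516 118.4601]
board pts 873 [0.5232 0.1341 0.1071] normal [-0.9991 -0.0419  0.0044] angle 89.74820429549706 z 0.06773716587896905 0.14711291525645132 x 0.5193627879341545 0.5268107704227721
123 [0.5259 0.1039 0.1496]
shift [ 0.8  0.2 66.5] rot [ 0.01  0.   -0.02]
shift [ 0.8  0.2 66.5] rot [  0.01  -0.02 179.98]
12.0 [0.5248 0.1442 0.2815] [179.9873   0.0049  92.1808] q [ 15.4   5.   13.6  98.6  -0.  103.2] F [ 0.44 -1.01 -2.55] 0.02036868790240291 59.34500455856323
```

View pics/side8c.png

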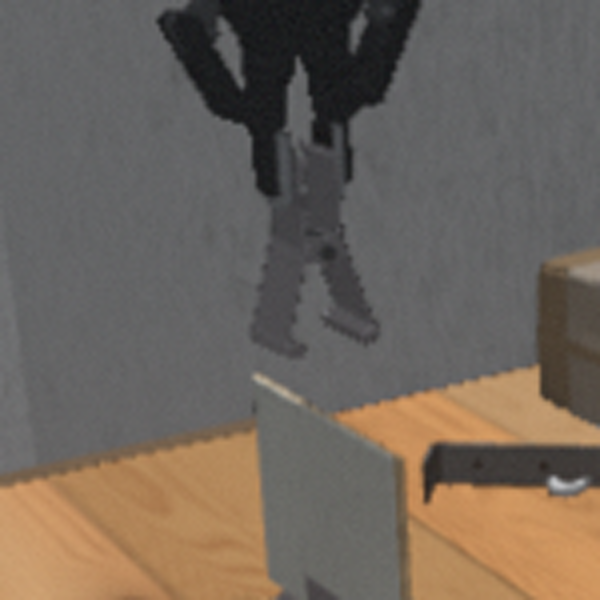

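Clip hovers centred above the board at (315,260) in the crop, board still upright (89.7°). By the side camera the clip sits 2 mm towards the robot, so I correct that and descend.

>>> play_rows:
  increments:
    - [[0.5,2,5],[0,0,0],1]
    - [[0.5,2,15],[0,0,0],1]
    - [[0.5,2,25],[0,0,0],1]
    - [[0.5,2,32],[0,0,0],1]
    - [[0.5,2,38],[0,0,0],1]
    - [[0.5,2,44],[0,0,0],1]
    - [[0.5,2,50],[0,0,0],1]
    - [[0.5,2,56],[0,0,0],1]
    - [[0.5,2,62],[0,0,0],1]
    - [[0.5,2,66],[0,0,0],1]
    - [[0.5,2,66],[0,0,0],1]
    - [[0.5,2,66],[0,0,0],1]

```text
time: 13.2
ee_pos: [0.5269, 0.1456, 0.2154]
tcp_rot: [180.0, -0.0, 92.2]
wrist_force: [-0.2, -0.0, -1.0]
opening: 0.0208
grasp_force: 59.4
```

```bash
python3 -c "
from h import *
clipview('side9')
board('side9b')
im,d=snap('top','top9');P=cloud('top',d)
q=P[(P[...,0]>.49)&(P[...,0]<.56)&(P[...,1]>.05)&(P[...,1]<.24)&(P[...,2]>.142)&(P[...,2]<.158)]
print(len(q),q.mean(0))
goal([.525,.145,.215],2.2)"
```

```text
-108 37 x [-0.0061 -0.0029] y [-0.0327  0.0138]
-100 36 x [-0.0062 -0.0025] y [-0.0341  0.0119]
-92 80 x [-0.0284 -0.0028] y [-0.0322  0.0201]
-84 109 x [-0.027   0.0243] y [-0.0332  0.0201]
-76 99 x [-0.0237  0.0223] y [-0.0329  0.0207]
-68 99 x [-0.0214  0.02  ] y [-0.0341  0.0199]
-60 60 x [-0.0195  0.0176] y [-0.021   0.0179]
-52 66 x [-0.0172  0.0144] y [-0.0215  0.0197]
-44 89 x [-0.0144  0.0108] y [-0.0234  0.0199]
-36 63 x [-0.0134  0.0104] y [-0.0221  0.0185]
tcp px [247.1853 150.3564]
board pts 723 [0.5236 0.1244 0.1035] normal [-0.9991 -0.0429  0.0032] angle 89.81518903357106 z 0.06603561614419978 0.15115276607739098 x 0.5190588368601767 0.5269575739908473
158 [0.5214 0.112  0.1497]
shift [-0.6 -2.   0.6] rot [ 0.03 -0.01  0.04]
shift [-0.6 -2.   0.6] rot [   0.01    0.05 -179.96]
13.35 [0.527  0.1456 0.2156] [179.9706  -0.0072  92.2386] q [ 15.4   3.9   5.1  91.2   0.  103.2] F [ 1.07 -0.11 -2.02] 0.020746053239376637 59.352362751960754
```

View pics/side9c.png

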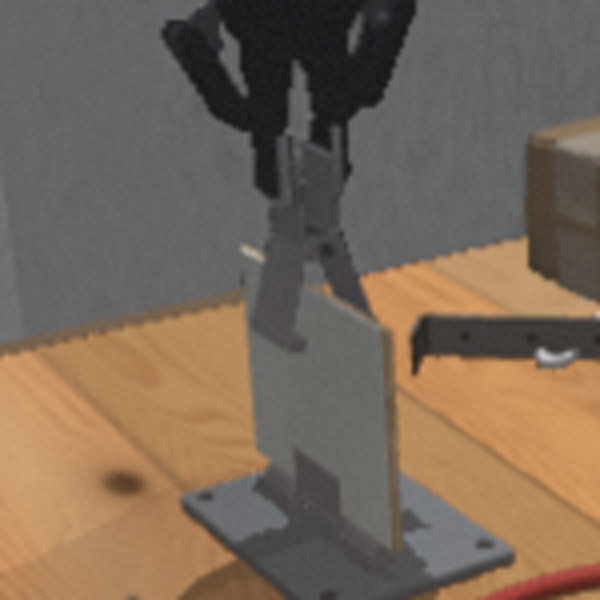

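The jaws straddle the top edge in the middle. The board is still at 89.8°, the clip is centred to about 1 mm, the lips are about 25 mm below the edge, and there is no contact force.

```bash
python3 -c "
from h import *
print(workorder.job_done())"
```

```text
the job is handed in; nothing more can be done
None
```

The job is handed in: the board stands upright at about 89.8°, and the clip is held squeezed open over the middle of its top edge, lips about 25 mm below the edge on each side, with no contact force showing.

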